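# Shut the paint box

## Robot

A 6-joint arm with a two-finger parallel gripper is mounted at the origin on the work surface. World frame = base frame: x ahead of the robot, y to its left, z up, the work surface at z = 0. Lengths are in m, angles in rad, forces in N, time in s.
With the tool pointing down it reaches from about 0.275 to 0.825 m from the base axis. Payload 4.9 kg.
Tool frame: the origin (TCP) lies at the very end of the fingers, on their centre line; the grasp point (between the pads) lies hold_point_z behind it (hold_point_z is the distance from the TCP to the grasp point, in m); z points along the fingers, y is the line along which they close (so a half turn about z gives the same grasp; the last joint's range is limited). The gripper opens to 85 mm and grips with 20 to 120 N. Pads are 22 mm wide; open, the fingers measure 114 mm over their backs; the gripper's body (76 mm by 85 mm) begins 54 mm behind the grasp point. The pads swing forward as they close: fully open they stand 13 mm farther back than shut.
Start: joints at [-1.263, 0.326, -0.193, 1.052, 0, 1.437], TCP at [0.235, -0.497, 0.231] pointing down, gripper open.
Joint ranges: [-2.65, 2.65], [-0.97, 1.79], [-1.3, 1.35], [-1.93, 2.1], [-1.47, 1.37], [-3.14, 3.14]. Speed limits (rad/s): [2.57, 2.57, 3.14, 3.14, 3.14, 3.14].

## Interface

Orientations are given as a unit quaternion [w, x, y, z].
In Python, from plant import * gives the robot as it stands.
- The arm moves only by the tool servo_tool, never from a script. Its argument "plan" is a list of rows, each an object with "delta_pos": the shift along the world's x, y, z in mm, a list of three; "twist": the turn, a rotation vector about the world's x, y, z in degrees, a list of three; "hand": the finger opening in mm, from 0 to 85.4. A call has 1 to 5 rows; each row shifts and turns the commanded pose from where the row before left it; what a row does not reach is not made up. A row lasts 1/8 s, in which the tool goes at most 62.5 mm and 10.7 degrees, less where a joint would pass 70% of its speed; a pose out of reach is approached as far as the arm can. A call is refused whole if a number of a shift passes 62.5 or a number of a turn 10.7, either way. A call with a gripper value outside its range is refused whole. The fingers move at their own pace and stop on an object; "grip_force" is the grip in N (left out, the last holds). Time passes only in rows, so rows that do not move let the fingers close. It gives the time, the measured TCP pose, the force, the opening and the grip force at its end, in the units of the state.
- state(): the state, without advancing time (a new reading comes with each control period).
- capture(name): name is "scene" or "top"; returns the picture (384x512x3 uint8, red, green, blue); there is no depth.
- camera_params(name): a dict with "vertical_fov" (degrees; the focal length in pixels is half the picture's height over the tangent of half this angle, whatever the lens; pixels are square), "cx", "cy" (the principal point, pixels), "R" (3x3) and "t" (3): a world point X has camera coordinates R X + t. Camera axes: x right, y down, z forward; pixel columns grow to the right and rows downward; lengths in m; the calibration is good to about 2 mm. A picture is of the moment at which its call begins. camera_params takes no time and is no camera call.
- finish_job(): hands the job in; it is judged then, once.
The state is a dict: "clock": time; "joint_positions": joint angles; "qvel": joint speeds; "effort": joint torques, N m; "ee_pos": TCP position; "eef_rot": TCP orientation; "force": force on the tool from outside, world axes, zero at the start; "wrist_torque": the same for the moment, N m; "gripper_width": opening from 0.0 (shut) to 1.0 (fully open); "gripper_force": force on a finger pad.
Only numpy, scipy, OpenCV 4.12 (cv2) and the standard library are available. Lean on these libraries where they do the work, as an engineer would, in place of code of your own. Each camera call takes 0.05 s, during which the arm holds its last target. There are 200 camera calls.

## Task

Close up the wooden paint box at the end of the session: push its drawer fully home and push its lid over until it lies flat shut on the box, easing it down without slamming. Only push from the outside with the fingertips: do not pinch or lift anything, keep the fingers off the cork inside the lid and drawer, leave the paint jars in the box, and do not disturb the mug, cup, palette and brush on the table.

Things in the scene. Friction and masses are not known exactly. Their poses are not given: they have to be found in the camera images.
- box: wooden paint box, fixed to the table: 160 mm deep (its x), 220 mm wide (its y), 90 mm high without lid; origin at the centre of its underside, on the table. Its front, where the drawer comes out, is its -x side. Above the drawer is an open tray: floor 52 mm above the table, rim at 90 mm, walls 8 mm thick, a 28 mm high divider across its middle (plane y = 0).
- drawer (a joint): how far the shallow drawer at the bottom of the box is out, in m: 0 = fully home, 0.11 = end stop. It slides along the box's x, out to -x, with about 1.5 N of friction, and stays where it is left. Hard stop at home.
- drawer_front (a point): centre of the outer face of the drawer front, 26 mm above the table. The front is a flat panel 220 mm wide (box y), 44 mm high (4 to 48 mm above the table), 12 mm thick, without a knob (its dark thumb mark is flat). It lies 92 mm in front of the box's origin when home. Axes as the box's. A 3 mm cork strip lines its inner face: not to be touched.
- lid (a joint): opening angle of the lid in rad: 0 = shut, flat on the rim; 1.57 = upright; 1.75 = end stop. Stiff hinge: it stays at any angle and takes about 1 to 4 N at the free edge to turn (friction 0.25 N m, lid about 150 g). A cork sheet 141 x 200 x 3 mm lines its inside, ending 17 mm short of the free edge: not to be touched.
- lid_hinge (a point): middle of the lid's hinge axis, which runs along the box's y at the back rim: 80 mm behind the box's origin (box +x), 90 mm above the table. Axes as the box's.
- lid_edge (a point): middle of the lid's free edge, on its outer face (upper when shut). The lid is a flat wooden plate 168 mm from hinge axis to free edge, 224 mm wide (box y), 10 mm thick, without a knob; the hinge axis lies in its under face. The point turns with the lid: its -x points from hinge to free edge, its z is the outward normal of the outer face.
- pot0: small round paint jar, 32 mm in diameter, 28 mm high, loose in the tray of the box, in the half towards the box's +y; origin at the centre of its underside. It fits under the shut lid.
- pot1: a second jar like pot0, in the tray's other half (box -y).
- mug: bystander: ceramic mug with handle, 84 mm in diameter, 90 mm high, standing on the table; origin at the centre of its underside.
- water_cup: bystander: glass cup, 72 mm in diameter, 85 mm high, standing on the table; origin at the centre of its underside.
- palette: bystander: white flat paint palette 160 x 100 x 8 mm with a 27 mm tab at its +x end, lying on the table; origin at the centre of its underside.
- brush: bystander: slim artist's paint brush, 190 mm long, 9 to 12 mm thick, lying on the table along its own x, bristles to +x; origin near its middle, on its underside.
Not all that is in view belongs to the job. Leave any orange or yellow look-alike of the pot1 alone.

How it is judged:
By the outcome, as a careful person would: the job done as asked, in the order asked, and still so for the second after the job is handed in, with the robot touching nothing.
It also fails if it takes over 64 s, if anything falls off the work surface, if the arm or the gripper's body presses on something with over 40 N, if the wrist force passes 120 N, or if a joint passes its speed limit or range.

## Working session

There is one attempt and no reset: what is moved stays moved. The work goes in short steps, Python scripts to look and compute and a tool call to move; the robot and the scene stay as the last step left them, time stands still between calls to the robot, and variables do not carry over. Pictures are saved under pics/ and viewed, at most 10 in all, crops included, and the job is handed in when it is done.

Besides the shell and the picture viewer there is one more tool, called after "Emit:" by a JSON object that holds its "api" and its "payload". servo_tool: Moves the arm, as the interface text tells. Its arguments: {"type":"object","properties":{"plan":{"type":"array","items":{"type":"object","properties":{"delta_pos":{"type":"array","items":{"type":"number"}},"twist":{"type":"array","items":{"type":"number"}},"hand":{"type":"number"}}}},"grip_force":{"type":"number"}},"required":["plan"]}

```bash
mkdir -p pics
cat > h.py <<'E'
from plant import *
import numpy as np, cv2
def ray(name,u,v):
    p=camera_params(name);f=192/np.tan(np.radians(p["vertical_fov"])/2)
    R=np.array(p["R"]);t=np.array(p["t"])
    return -R.T@t, R.T@np.array([(u-p["cx"])/f,(v-p["cy"])/f,1])
def atz(name,u,v,z):
    c,d=ray(name,u,v);return c+d*(z-c[2])/d[2]
def proj(name,X):
    p=camera_params(name);f=192/np.tan(np.radians(p["vertical_fov"])/2)
    q=np.array(X)@np.array(p["R"]).T+p["t"]
    return np.c_[q[...,0]/q[...,2]*f+p["cx"],q[...,1]/q[...,2]*f+p["cy"]]
def save(name,fn,s=1.5):
    im=cv2.cvtColor(capture(name),cv2.COLOR_RGB2BGR);cv2.imwrite("pics/raw_"+fn,im)
    cv2.imwrite("pics/"+fn,cv2.resize(im,None,fx=s,fy=s,interpolation=cv2.INTER_CUBIC))
E
python3 - <<'E'
from h import *
for n in("top","scene"):
    save(n,n+"1.png");p=camera_params(n);print(n,p["vertical_fov"],p["cx"],p["cy"],ray(n,256,192))
s=state();print(s["clock"],s["ee_pos"],s["eef_rot"],s["gripper_width"],s["force"])
E
```

```text
top 45.67154555409953 252.64463248179544 202.9005084578297 (array([ 0.52970044, -0.01370061,  1.39444578]), array([ 0.07940914, -0.01998221, -0.99695567]))
scene 50.25864681543402 261.5002874881455 195.28278036693877 (array([ 1.34970649, -0.22026907,  0.85112715]), array([-0.68630813,  0.17285856, -0.70664414]))
0.1 [ 0.23502464 -0.49668034  0.23055721] [-7.90489846e-04  9.75699327e-01  2.19112282e-01 -7.57668242e-05] 0.9993569581487445 [0.3644423  0.74486882 0.121909  ]
```

View pics/top1.png

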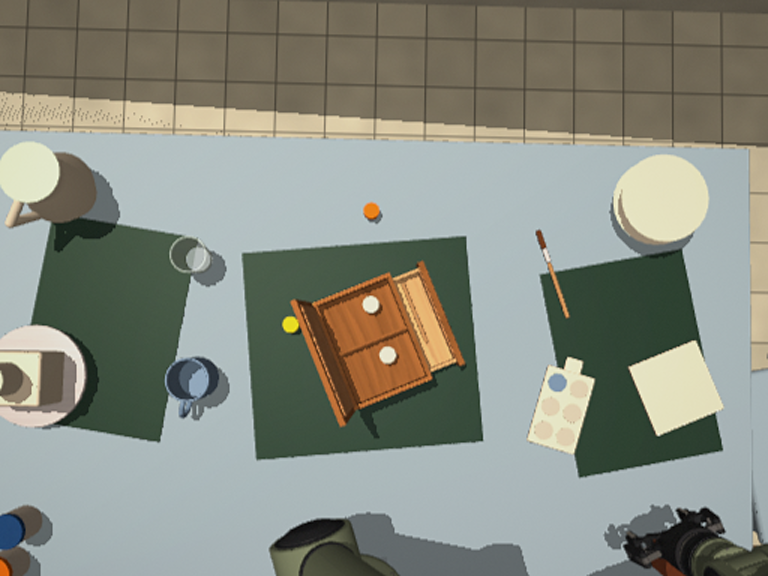

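View pics/scene1.png

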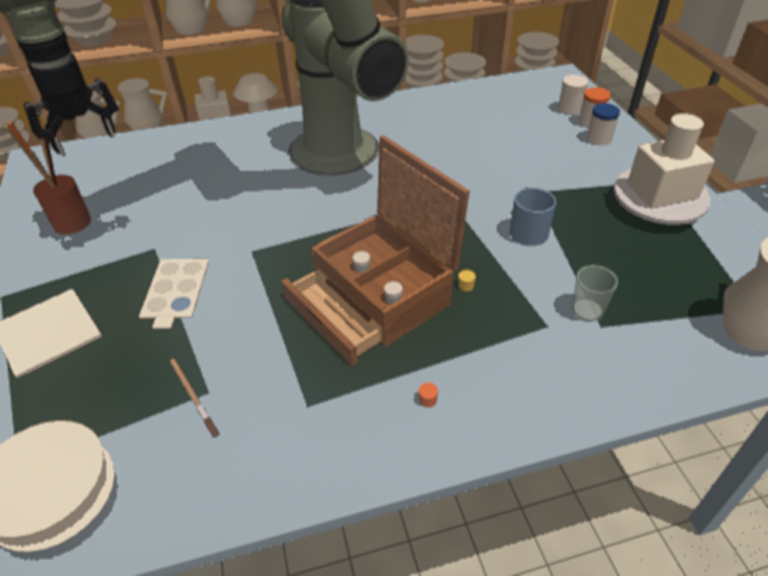

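The top view shows the box at (375,345) with its drawer open to the right (front edge from (422,262) to (465,365)) and its lid upright on the left ((293,300) to (345,425)). White jars are in the tray at (371,304) and (388,355). The orange (371,211) and yellow (290,325) jars are outside the box, so they are look-alikes and I will leave them alone. I'll enlarge the box for corner readings.

Run:
```python
import cv2,numpy as np
a=cv2.imread("pics/raw_top1.png")[160:300,180:325];b=cv2.imread("pics/raw_scene1.png")[85:245,180:330]
cv2.imwrite("pics/c1.png",np.hstack([cv2.resize(a,(398*1,384),interpolation=cv2.INTER_CUBIC),cv2.resize(b,(398,424),interpolation=cv2.INTER_CUBIC)[:384]]) if 0 else cv2.resize(a,None,fx=4,fy=4,interpolation=cv2.INTER_CUBIC))
cv2.imwrite("pics/c2.png",cv2.resize(b,None,fx=3.75,fy=3.75,interpolation=cv2.INTER_CUBIC))
```

```text
(no output)
```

View pics/c1.png

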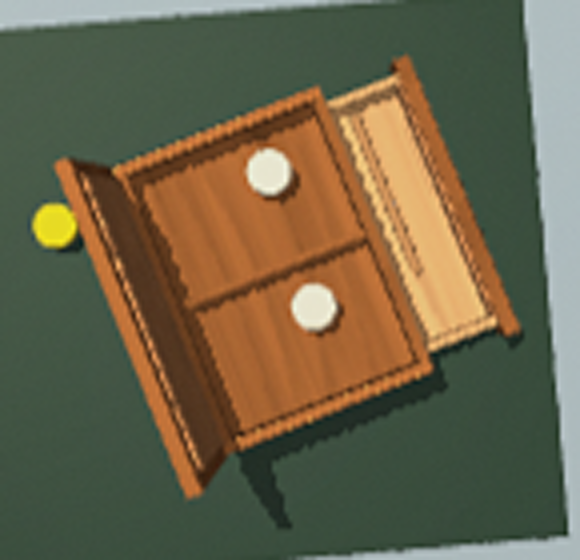

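View pics/c2.png

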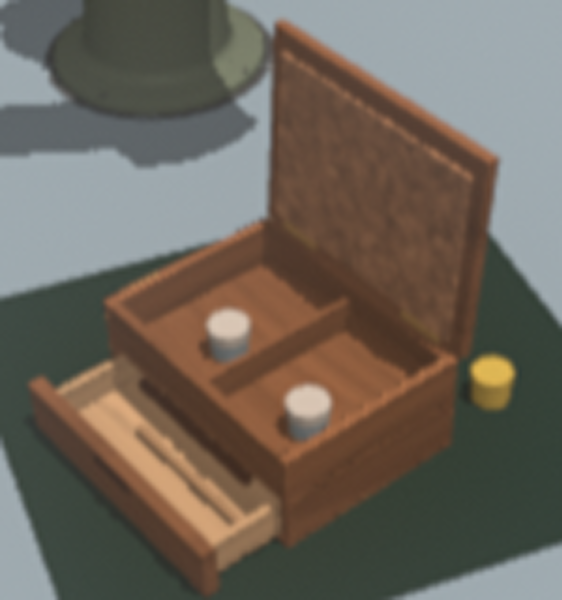

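Crops. In the top crop: box front rim corners (318,90) and (432,370), drawer front (406,58) and (520,332), lid outer edge (60,160) and (187,497). In the scene crop: front rim (107,303) and (283,460), foot (287,545), drawer (32,382) and (208,593), lid tip (278,22) and (495,160). Next I fit pose, drawer and lid to these.

```bash
cat > fit.py <<'E'
from h import *
from scipy.optimize import least_squares
def W(q,P):
    c,s=np.cos(q[2]),np.sin(q[2]);P=np.array(P,float)
    return np.c_[q[0]+c*P[:,0]-s*P[:,1],q[1]+s*P[:,0]+c*P[:,1],P[:,2]]
def lidp(th,r,off,y): return [.08-r*np.cos(th)+off*np.sin(th),y,.09+r*np.sin(th)+off*np.cos(th)]
def pts(q):
    d,th=q[3:5]; F=-.092-d
    T=[[-.08,-.11,.09],[-.08,.11,.09],[.08,.11,.09],[F,-.11,.048],[F,.11,.048],lidp(th,.168,.01,-.112),lidp(th,.168,.01,.112)]
    S=[[-.08,-.11,.09],[-.08,.11,.09],[-.08,-.11,0],[.08,-.11,0],[F,.11,.048],[F,-.11,.004]]
    return np.vstack([proj("top",W(q,T)),proj("scene",W(q,S+[lidp(th,.168,0,.112),lidp(th,.168,0.01,-.112)]))])
if __name__=="__main__":
    t=np.array([[318,90],[432,370],[237,447],[406,58],[520,332],[60,160],[187,497]])/4+[180,160]
    s=np.array([[283,460],[107,303],[287,545],[455,445],[32,382],[208,593],[278,22],[495,160]])/3.75+[180,85]
    m=np.vstack([t,s]);r=least_squares(lambda q:(pts(q)-m).ravel(),[.53,.02,1.9,.06,1.5],loss="soft_l1")
    q=r.x;print(q.round(4));print((pts(q)-m).round(1).tolist())
    d,th=q[3:5]
    print("front",W(q,[[-.092-d,0,.026],[-.092,0,.026]]).round(4),"lid edge",W(q,[lidp(th,.168,.01,0),lidp(th,.168,.01,-.112),lidp(th,.168,.01,.112)]).round(4),"hinge",W(q,[[.08,0,.09]]).round(4))
    print("pots",atz("top",*(np.array([269,172])/4+[180,160]),.08),atz("top",*(np.array([314,307])/4+[180,160]),.08))
    np.save("q.npy",q)
E
python3 fit.py
```

```text
[ 0.5332 -0.0188  1.9663  0.059   1.632 ]
[[0.3, -1.5], [0.1, 0.0], [-3.4, 1.5], [0.1, -0.7], [-0.8, -0.1], [-0.6, -0.4], [0.3, -0.5], [0.2, 0.4], [-0.9, -1.7], [0.1, 0.4], [-0.8, -0.5], [-0.3, -0.9], [-0.3, 0.1], [-1.4, -0.2], [0.7, -0.7]]
front [[ 0.5914 -0.1582  0.026 ]
 [ 0.5687 -0.1037  0.026 ]] lid edge [[0.4946 0.0737 0.2571]
 [0.598  0.1169 0.2571]
 [0.3913 0.0306 0.2571]] hinge [[0.5024 0.055  0.09  ]]
pots [ 0.60200792 -0.01542902  0.08      ] [ 0.50550101 -0.0498443   0.08      ]
```

Run:
```python
from h import *
print("holder base",atz("scene",66/1.5,222/1.5,0),"rim",atz("scene",62/1.5,185/1.5,.08),"brushtip z.15/.2",atz("scene",15/1.5,128/1.5,.15),atz("scene",15/1.5,128/1.5,.2))
print("palette",atz("top",560/1.5,408/1.5,0),"brush",atz("top",553/1.5,275/1.5,0),"yellow",atz("top",290/1.5,325/1.5,.028),"mug",atz("top",190/1.5,378/1.5,.09))
s=state();print(s.keys());
try: print(hold_point_z)
except Exception as e: print(e)
```

```text
holder base [ 0.1148637  -0.63304598  0.        ] rim [ 0.09230003 -0.61311601  0.08      ] brushtip z.15/.2 [-0.05644777 -0.69734218  0.15      ] [ 0.04383035 -0.66332031  0.2       ]
palette [ 0.40395873 -0.40436978  0.        ] brush [ 0.67509922 -0.38831612  0.        ] yellow [0.56048633 0.14486083 0.028     ] mug [0.45492424 0.32367552 0.09      ]
dict_keys(['clock', 'joint_positions', 'qvel', 'effort', 'ee_pos', 'eef_rot', 'force', 'wrist_torque', 'gripper_force', 'gripper_width'])
0.0187
```

Emit:
{"api": "servo_tool", "payload": {"plan": [{"delta_pos": [0,0,20],"twist": [0,0,0],"hand": 0},{"delta_pos": [20,10,10],"twist": [0,0,0],"hand": 0},{"delta_pos": [50,40,0],"twist": [0,0,0],"hand": 0},{"delta_pos": [50,45,0],"twist": [0,0,0],"hand": 0},{"delta_pos": [50,45,0],"twist": [0,0,0],"hand": 0}]}}

```text
clock: 0.72
ee_pos: [0.3979, -0.3631, 0.261]
eef_rot: [-0.0, 0.976, 0.219, -0.0]
force: [0.6, -1.0, 0.6]
gripper_width: 0.009
gripper_force: 0.0
```

Emit:
{"api": "servo_tool", "payload": {"plan": [{"delta_pos": [52,38,0],"twist": [9.2,3.9,0],"hand": 0},{"delta_pos": [52,38,-20],"twist": [0,0,-2.7],"hand": 0},{"delta_pos": [52,38,-40],"twist": [0,0,0],"hand": 0},{"delta_pos": [52,38,-40],"twist": [0,0,0],"hand": 0},{"delta_pos": [0,0,-40],"twist": [0,0,0],"hand": 0}]}}

```text
clock: 1.35
ee_pos: [0.584, -0.227, 0.1353]
eef_rot: [-0.086, 0.976, 0.198, -0.013]
force: [-0.1, -0.9, -0.5]
gripper_width: -0.005
gripper_force: 0.0
```

Emit:
{"api": "servo_tool", "payload": {"plan": [{"delta_pos": [0,0,-40],"twist": [0,0,0],"hand": 0},{"delta_pos": [0,0,-40],"twist": [0,0,0],"hand": 0},{"delta_pos": [0,0,-8],"twist": [0,0,0],"hand": 0},{"delta_pos": [0,0,0],"twist": [0,0,0],"hand": 0}]}}

```text
clock: 1.85
ee_pos: [0.5812, -0.2298, 0.0489]
eef_rot: [-0.086, 0.977, 0.195, -0.014]
force: [0.4, -0.2, -0.6]
gripper_width: -0.001
gripper_force: 0.0
```

Emit:
{"api": "servo_tool", "payload": {"plan": [{"delta_pos": [34,14,-8],"twist": [0,0,0],"hand": 0},{"delta_pos": [0,0,-8],"twist": [0,0,0],"hand": 0},{"delta_pos": [0,0,0],"twist": [0,0,0],"hand": 0},{"delta_pos": [-9,22,0],"twist": [0,0,0],"hand": 0},{"delta_pos": [0,0,0],"twist": [0,0,0],"hand": 0}]}}

```text
clock: 2.48
ee_pos: [0.6052, -0.1932, 0.0337]
eef_rot: [-0.086, 0.977, 0.195, -0.014]
force: [-1.0, 0.8, -0.6]
gripper_width: -0.003
gripper_force: 0.0
```

Emit:
{"api": "servo_tool", "payload": {"plan": [{"delta_pos": [-3.9,9.2,0],"twist": [0,0,0],"hand": 0},{"delta_pos": [-3.1,7.4,0],"twist": [0,0,0],"hand": 0},{"delta_pos": [-3.1,7.4,0],"twist": [0,0,0],"hand": 0},{"delta_pos": [-3.1,7.4,0],"twist": [0,0,0],"hand": 0},{"delta_pos": [-3.1,7.4,0],"twist": [0,0,0],"hand": 0}]}}

```text
clock: 3.1
ee_pos: [0.5899, -0.1549, 0.0329]
eef_rot: [-0.086, 0.977, 0.195, -0.014]
force: [-0.8, -2.1, 1.5]
gripper_width: 0.001
gripper_force: 0.9
```

Emit:
{"api": "servo_tool", "payload": {"plan": [{"delta_pos": [-3.1,7.4,0],"twist": [0,0,0],"hand": 0},{"delta_pos": [-3.1,7.4,0],"twist": [0,0,0],"hand": 0},{"delta_pos": [-3.1,7.4,0],"twist": [0,0,0],"hand": 0},{"delta_pos": [0,0,0],"twist": [0,0,0],"hand": 0}]}}

```text
clock: 3.6
ee_pos: [0.5803, -0.1316, 0.0328]
eef_rot: [-0.087, 0.977, 0.196, -0.014]
force: [0.4, 0.4, 0.0]
gripper_width: 0.004
gripper_force: 0.0
```

Emit:
{"api": "servo_tool", "payload": {"plan": [{"delta_pos": [-1.9,4.6,0],"twist": [0,0,0],"hand": 0},{"delta_pos": [-1.9,4.6,0],"twist": [0,0,0],"hand": 0},{"delta_pos": [-1.2,2.8,0],"twist": [0,0,0],"hand": 0},{"delta_pos": [-0.8,1.8,0],"twist": [0,0,0],"hand": 0}]}}

```text
clock: 4.1
ee_pos: [0.575, -0.1188, 0.0328]
eef_rot: [-0.086, 0.977, 0.195, -0.013]
force: [0.6, -1.5, 0.0]
gripper_width: 0.001
gripper_force: 0.8
```

```bash
python3 -c "
from h import *
save('top','t2.png');a=cv2.imread('pics/raw_t2.png')[160:300,200:345];b=0
cv2.imwrite('pics/c3.png',cv2.resize(a,None,fx=4,fy=4,interpolation=cv2.INTER_CUBIC))"
```

```text
(no output)
```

View pics/c3.png

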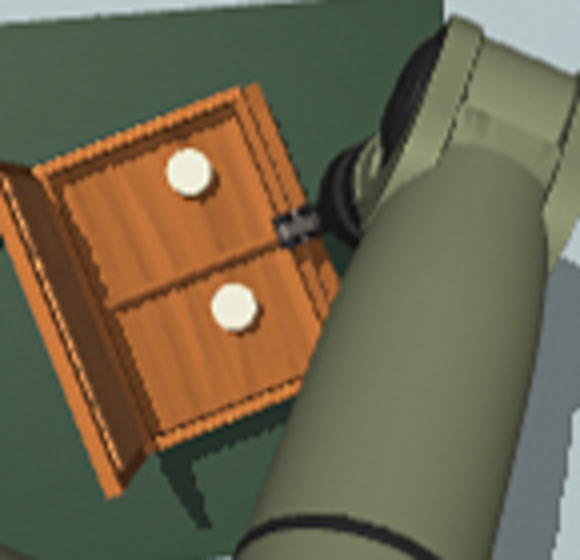

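The drawer front's outer corner (258,86) is close to the box corner (238,88), so it is nearly home. I'll push gently until it stops.

Emit:
{"api": "servo_tool", "payload": {"plan": [{"delta_pos": [-0.8,1.8,0],"twist": [0,0,0],"hand": 0},{"delta_pos": [-0.8,1.8,0],"twist": [0,0,0],"hand": 0},{"delta_pos": [0,0,0],"twist": [0,0,0],"hand": 0}]}}

```text
clock: 4.53
ee_pos: [0.5741, -0.1166, 0.0331]
eef_rot: [-0.085, 0.977, 0.195, -0.013]
force: [1.6, -4.1, -0.4]
gripper_width: -0.0
gripper_force: 0.7
```

Emit:
{"api": "servo_tool", "payload": {"plan": [{"delta_pos": [-0.8,1.8,0],"twist": [0,0,0],"hand": 0},{"delta_pos": [0,0,0],"twist": [0,0,0],"hand": 0}]}}

```text
clock: 4.78
ee_pos: [0.5742, -0.1164, 0.0335]
eef_rot: [-0.083, 0.977, 0.195, -0.013]
force: [2.9, -8.2, 0.7]
gripper_width: -0.001
gripper_force: 0.7
```

The drawer is home: the TCP stays put while the force climbs to 9 N. I'll back off and go up and over to behind the lid.

Emit:
{"api": "servo_tool", "payload": {"plan": [{"delta_pos": [8,-18,0],"twist": [0,0,0],"hand": 0},{"delta_pos": [12,-28,0],"twist": [0,0,0],"hand": 0},{"delta_pos": [0,0,40],"twist": [0,0,0],"hand": 0},{"delta_pos": [0,0,45],"twist": [0,0,0],"hand": 0},{"delta_pos": [0,0,45],"twist": [0,0,0],"hand": 0}]}}

```text
clock: 5.4
ee_pos: [0.5917, -0.1589, 0.1637]
eef_rot: [-0.087, 0.977, 0.195, -0.014]
force: [-0.4, -0.0, -0.1]
gripper_width: 0.002
gripper_force: 0.0
```

Emit:
{"api": "servo_tool", "payload": {"plan": [{"delta_pos": [0,0,45],"twist": [0,0,0],"hand": 0},{"delta_pos": [0,0,45],"twist": [0,0,0],"hand": 0},{"delta_pos": [0,0,45],"twist": [0,0,0],"hand": 0},{"delta_pos": [0,0,45],"twist": [-9.2,-3.9,0],"hand": 0},{"delta_pos": [0,0,0],"twist": [0,0,0],"hand": 0}]}}

```text
clock: 6.02
ee_pos: [0.5935, -0.1577, 0.3483]
eef_rot: [0.001, 0.98, 0.198, 0.008]
force: [-0.3, -0.0, -0.4]
gripper_width: 0.0
gripper_force: 0.0
```

Emit:
{"api": "servo_tool", "payload": {"plan": [{"delta_pos": [-17,40,0],"twist": [0,0,0],"hand": 0},{"delta_pos": [-17,40,0],"twist": [0,0,0],"hand": 0},{"delta_pos": [-17,40,0],"twist": [0,0,0],"hand": 0},{"delta_pos": [-17,40,0],"twist": [0,0,0],"hand": 0},{"delta_pos": [-17,40,0],"twist": [0,0,0],"hand": 0}]}}

```text
clock: 6.65
ee_pos: [0.5058, 0.0419, 0.3417]
eef_rot: [-0.002, 0.981, 0.196, 0.003]
force: [0.0, 0.1, -0.0]
gripper_width: -0.001
gripper_force: 0.0
```

Emit:
{"api": "servo_tool", "payload": {"plan": [{"delta_pos": [-17,40,0],"twist": [0,0,0],"hand": 0},{"delta_pos": [-17,40,0],"twist": [0,0,0],"hand": 0},{"delta_pos": [0,0,0],"twist": [0,0,0],"hand": 0},{"delta_pos": [0,0,0],"twist": [0,0,0],"hand": 0}]}}

```text
clock: 7.15
ee_pos: [0.4731, 0.1203, 0.3422]
eef_rot: [-0.001, 0.98, 0.197, 0.003]
force: [0.2, 0.4, 0.1]
gripper_width: -0.0
gripper_force: 0.0
```

Run:
```python
from h import *
s=state();print(s["ee_pos"],s["clock"]);save("scene","s3.png")
b=cv2.imread("pics/raw_s3.png")[60:260,160:360];cv2.imwrite("pics/c4.png",cv2.resize(b,None,fx=3,fy=3,interpolation=cv2.INTER_CUBIC))
```

```text
[0.47314431 0.12029939 0.34222419] 7.15
```

View pics/c4.png

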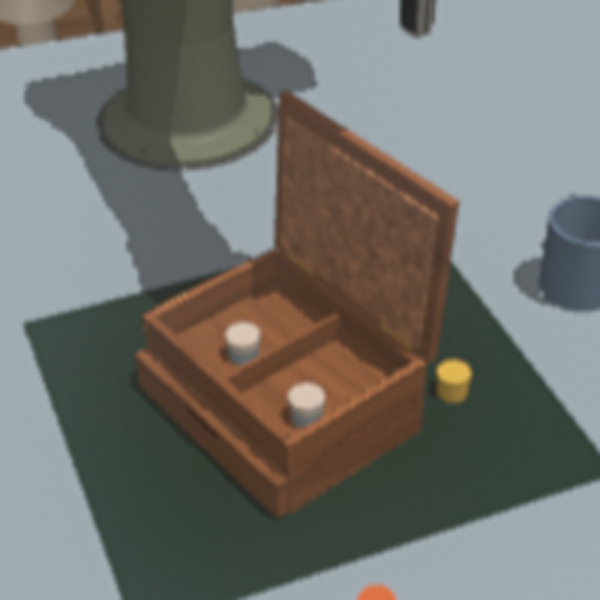

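The drawer front is flush, the jars are in place, and the lid is still open. I'll lower behind the lid and work out the arc.

Emit:
{"api": "servo_tool", "payload": {"plan": [{"delta_pos": [0,0,-35],"twist": [0,0,0],"hand": 0},{"delta_pos": [0,0,-35],"twist": [0,0,0],"hand": 0},{"delta_pos": [0,0,-32],"twist": [0,0,0],"hand": 0},{"delta_pos": [0,0,0],"twist": [0,0,0],"hand": 0}]}}

```text
clock: 7.7
ee_pos: [0.4719, 0.1192, 0.2385]
eef_rot: [-0.001, 0.981, 0.195, 0.001]
force: [-0.6, 0.7, 0.1]
gripper_width: -0.001
gripper_force: 0.0
```

```bash
cat > arc.py <<'E'
from fit import *
q=np.load("q.npy");r=.15
def tcp(deg):
    t=np.radians(deg);p=lidp(t,r,.01,0);p[0]+=.014;return W(q,[p])[0]
E
python3 - <<'E'
from arc import *
a=[94,90,86,82,78,74,70,66,62,58,54,50,46,42,38,34,30,26,22,18,15,12,9,6,4,2,0]
P=np.array([tcp(x) for x in a])*1000
print(state()["ee_pos"]);print(P[0].round(1))
for x,p,d in zip(a[1:],P[1:],np.diff(P,axis=0)):print(x,p.round(0),d.round(1).tolist())
E
```

```text
[0.47189986 0.11918471 0.23849584]
[489.1  86.8 238.9]
90 [493.  77. 240.] [4.0, -9.6, 1.1]
86 [497.  68. 240.] [4.0, -9.7, 0.3]
82 [501.  58. 240.] [4.0, -9.7, -0.4]
78 [505.  48. 239.] [4.0, -9.6, -1.1]
74 [509.  39. 237.] [4.0, -9.5, -1.9]
70 [513.  29. 234.] [3.9, -9.4, -2.6]
66 [517.  20. 231.] [3.8, -9.2, -3.3]
62 [521.  11. 227.] [3.7, -9.0, -4.0]
58 [524.   2. 223.] [3.6, -8.7, -4.6]
54 [528.  -6. 217.] [3.5, -8.4, -5.3]
50 [531. -14. 211.] [3.3, -8.0, -5.9]
46 [534. -22. 205.] [3.2, -7.6, -6.5]
42 [537. -29. 198.] [3.0, -7.2, -7.0]
38 [540. -35. 190.] [2.8, -6.7, -7.6]
34 [543. -42. 182.] [2.6, -6.2, -8.1]
30 [545. -47. 174.] [2.4, -5.7, -8.5]
26 [547. -52. 165.] [2.1, -5.1, -8.9]
22 [549. -57. 155.] [1.9, -4.5, -9.3]
18 [551. -61. 146.] [1.6, -3.9, -9.6]
15 [552. -63. 138.] [1.1, -2.5, -7.4]
12 [553. -66. 131.] [0.9, -2.2, -7.5]
9 [553. -67. 123.] [0.7, -1.8, -7.6]
6 [554. -69. 116.] [0.6, -1.4, -7.7]
4 [554. -69. 110.] [0.3, -0.7, -5.2]
2 [555. -70. 105.] [0.2, -0.6, -5.2]
0 [555. -70. 100.] [0.2, -0.4, -5.2]
```

Approach to 94° (+17, −32), then start along the arc.

Emit:
{"api": "servo_tool", "payload": {"plan": [{"delta_pos": [6,-12,0],"twist": [0,0,0],"hand": 0},{"delta_pos": [6,-12,0],"twist": [0,0,0],"hand": 0},{"delta_pos": [5,-8,0],"twist": [0,0,0],"hand": 0},{"delta_pos": [4,-9.6,1],"twist": [0,0,0],"hand": 0},{"delta_pos": [4,-9.7,0],"twist": [0,0,0],"hand": 0}]}}

```text
clock: 8.32
ee_pos: [0.499, 0.0687, 0.2422]
eef_rot: [-0.001, 0.98, 0.196, 0.004]
force: [-0.7, 1.1, 0.9]
gripper_width: -0.001
gripper_force: 0.8
```

Emit:
{"api": "servo_tool", "payload": {"plan": [{"delta_pos": [4,-9.7,0],"twist": [0,0,0],"hand": 0},{"delta_pos": [4,-9.6,-1],"twist": [0,0,0],"hand": 0},{"delta_pos": [4,-9.5,-2],"twist": [0,0,0],"hand": 0},{"delta_pos": [3.9,-9.4,-2.6],"twist": [0,0,0],"hand": 0},{"delta_pos": [3.8,-9.2,-3.3],"twist": [0,0,0],"hand": 0}]}}

```text
clock: 8.95
ee_pos: [0.5183, 0.021, 0.2326]
eef_rot: [-0.001, 0.981, 0.196, 0.004]
force: [-0.6, 1.4, 1.6]
gripper_width: 0.002
gripper_force: 0.7
```

In contact with small forces, and the path is on plan (66°).

Emit:
{"api": "servo_tool", "payload": {"plan": [{"delta_pos": [3.7,-9,-4],"twist": [0,0,0],"hand": 0},{"delta_pos": [3.6,-8.7,-4.6],"twist": [0,0,0],"hand": 0},{"delta_pos": [3.5,-8.4,-5.3],"twist": [0,0,0],"hand": 0},{"delta_pos": [3.3,-8,-5.9],"twist": [0,0,0],"hand": 0},{"delta_pos": [3.2,-7.6,-6.5],"twist": [0,0,0],"hand": 0}]}}

```text
clock: 9.57
ee_pos: [0.5357, -0.0206, 0.2061]
eef_rot: [-0.001, 0.981, 0.196, 0.004]
force: [0.1, -0.2, 1.9]
gripper_width: 0.001
gripper_force: 0.7
```

Emit:
{"api": "servo_tool", "payload": {"plan": [{"delta_pos": [3,-7.2,-7],"twist": [0,0,0],"hand": 0},{"delta_pos": [2.8,-6.7,-7.6],"twist": [0,0,0],"hand": 0},{"delta_pos": [2.6,-6.2,-8.1],"twist": [0,0,0],"hand": 0},{"delta_pos": [2.4,-5.7,-8.5],"twist": [0,0,0],"hand": 0},{"delta_pos": [2.1,-5.1,-8.9],"twist": [0,0,0],"hand": 0}]}}

```text
clock: 10.2
ee_pos: [0.5486, -0.0513, 0.1659]
eef_rot: [-0.001, 0.981, 0.196, 0.004]
force: [-0.3, -0.8, 1.1]
gripper_width: -0.001
gripper_force: 0.6
```

Now 26°. I'll ease down more slowly.

Emit:
{"api": "servo_tool", "payload": {"plan": [{"delta_pos": [1.5,-3.5,-7],"twist": [0,0,0],"hand": 0},{"delta_pos": [1.3,-3.2,-7],"twist": [0,0,0],"hand": 0},{"delta_pos": [1.1,-2.6,-6],"twist": [0,0,0],"hand": 0},{"delta_pos": [0.9,-2.1,-6],"twist": [0,0,0],"hand": 0},{"delta_pos": [0.8,-1.8,-6],"twist": [0,0,0],"hand": 0}]}}

```text
clock: 10.82
ee_pos: [0.554, -0.0642, 0.1342]
eef_rot: [-0.001, 0.981, 0.196, 0.004]
force: [0.3, -0.3, 1.3]
gripper_width: 0.002
gripper_force: 0.5
```

Emit:
{"api": "servo_tool", "payload": {"plan": [{"delta_pos": [0.6,-1.5,-6],"twist": [0,0,0],"hand": 0},{"delta_pos": [0.5,-1.2,-5],"twist": [0,0,0],"hand": 0},{"delta_pos": [0.4,-1,-5],"twist": [0,0,0],"hand": 0},{"delta_pos": [0.3,-0.7,-4],"twist": [0,0,0],"hand": 0},{"delta_pos": [0.2,-0.5,-3],"twist": [0,0,0],"hand": 0}]}}

```text
clock: 11.45
ee_pos: [0.556, -0.069, 0.1113]
eef_rot: [-0.001, 0.981, 0.196, 0.004]
force: [0.0, -0.1, 0.3]
gripper_width: 0.004
gripper_force: 0.5
```

Emit:
{"api": "servo_tool", "payload": {"plan": [{"delta_pos": [0,-0.5,-2.5],"twist": [0,0,0],"hand": 0},{"delta_pos": [0,-0.4,-2.5],"twist": [0,0,0],"hand": 0},{"delta_pos": [0,0,-2],"twist": [0,0,0],"hand": 0},{"delta_pos": [0,0,-1.5],"twist": [0,0,0],"hand": 0},{"delta_pos": [0,0,0],"twist": [0,0,0],"hand": 0}]}}

```text
clock: 12.08
ee_pos: [0.5557, -0.0699, 0.1028]
eef_rot: [-0.001, 0.981, 0.196, 0.004]
force: [-1.1, 0.5, -0.2]
gripper_width: 0.002
gripper_force: 0.0
```

Emit:
{"api": "servo_tool", "payload": {"plan": [{"delta_pos": [0,0,-1],"twist": [0,0,0],"hand": 0},{"delta_pos": [0,0,-1],"twist": [0,0,0],"hand": 0},{"delta_pos": [0,0,0],"twist": [0,0,0],"hand": 0}]}}

```text
clock: 12.45
ee_pos: [0.5559, -0.0699, 0.1008]
eef_rot: [-0.001, 0.981, 0.196, 0.004]
force: [-0.3, -0.6, 0.5]
gripper_width: 0.001
gripper_force: 0.0
```

Emit:
{"api": "servo_tool", "payload": {"plan": [{"delta_pos": [0,0,-1],"twist": [0,0,0],"hand": 0},{"delta_pos": [0,0,-1],"twist": [0,0,0],"hand": 0},{"delta_pos": [0,0,0],"twist": [0,0,0],"hand": 0}]}}

```text
clock: 12.82
ee_pos: [0.556, -0.0698, 0.1]
eef_rot: [-0.001, 0.981, 0.196, 0.004]
force: [-3.1, 0.7, 9.1]
gripper_width: -0.004
gripper_force: 4.3
```

Emit:
{"api": "servo_tool", "payload": {"plan": [{"delta_pos": [0,0,-1],"twist": [0,0,0],"hand": 0},{"delta_pos": [0,0,0],"twist": [0,0,0],"hand": 0}]}}

```text
clock: 13.08
ee_pos: [0.556, -0.0699, 0.0999]
eef_rot: [-0.0, 0.981, 0.196, 0.004]
force: [-4.9, 0.5, 15.7]
gripper_width: -0.005
gripper_force: 7.7
```

The lid has stopped at z = 0.100, exactly the height of a shut lid. I'll lift off, clear and check.

Emit:
{"api": "servo_tool", "payload": {"plan": [{"delta_pos": [0,0,10],"twist": [0,0,0],"hand": 0},{"delta_pos": [0,0,30],"twist": [0,0,0],"hand": 0},{"delta_pos": [0,0,40],"twist": [0,0,0],"hand": 0},{"delta_pos": [0,0,40],"twist": [0,0,0],"hand": 0},{"delta_pos": [0,0,40],"twist": [0,0,0],"hand": 0}]}}

```text
clock: 13.7
ee_pos: [0.5559, -0.0698, 0.2594]
eef_rot: [-0.001, 0.981, 0.196, 0.004]
force: [0.1, 0.2, -0.2]
gripper_width: -0.001
gripper_force: 0.0
```

Emit:
{"api": "servo_tool", "payload": {"plan": [{"delta_pos": [-20,-40,20],"twist": [0,0,0],"hand": 0},{"delta_pos": [-20,-40,0],"twist": [0,0,0],"hand": 0},{"delta_pos": [-20,-40,0],"twist": [0,0,0],"hand": 0},{"delta_pos": [0,0,0],"twist": [0,0,0],"hand": 0},{"delta_pos": [0,0,0],"twist": [0,0,0],"hand": 0}]}}

```text
clock: 14.32
ee_pos: [0.4961, -0.1896, 0.278]
eef_rot: [-0.001, 0.981, 0.196, 0.004]
force: [-0.6, -1.0, 0.1]
gripper_width: -0.003
gripper_force: 0.0
```

```bash
python3 -c "
from h import *
save('scene','s5.png');print(state()['clock'])"
```

```text
14.375
```

View pics/s5.png

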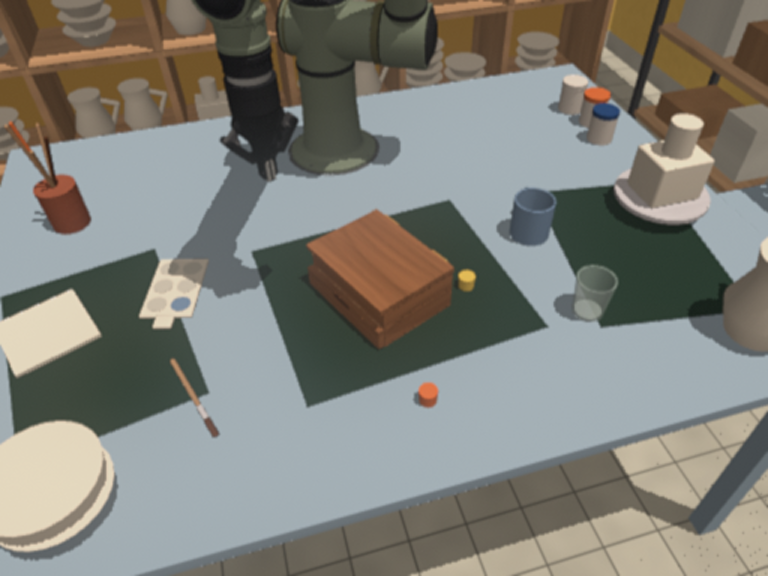

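The lid lies flat on the box (380,260) and the drawer is flush (350,310). The mug, cup, palette and brush have not moved, and the arm is clear.

```bash
python3 -c "
from plant import *
print(finish_job())"
```

```text
the job is handed in; nothing more can be done
None
```

The paint box is closed: the drawer is fully home, the lid was eased down flat shut, and the job was handed in at about 14 s with the bystanders undisturbed and the arm clear.

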